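# Swap trays at the tube loader

## Task

At the tube loader only one tray may be out at a time: first push the empty tray with the yellow lip fully home, then hook a fingertip behind the blue lip and draw that tray fully out to its stop. Do it with the fingertips alone: do not pinch a lip, keep off the sample tubes in the blue tray so that they stay standing in their holes, and leave the white-lipped tray and the things beside the loader where they are.

Things in the scene. Friction and masses are not known exactly. Their poses are not given: they have to be found in the camera images.
- loader: white and grey tube loader fixed on the desk, three tray lanes side by side (which tray is in which lane varies), 270 mm wide, lane pitch 86; origin on the table under the middle lane's lip when home; x points into the machine, away from the robot. Bed 10 mm high from 8 mm before to 282 mm behind the origin; reader housing from 184 mm behind it, 80 mm tall.
- tray_blue (a joint): tray with the blue lip, carrying a white rack with three red-capped tubes. Joint value in m: 0 = fully home in the machine, 0.120 = fully out against its stop; it grows as the tray slides along its own -x, toward the robot. It stays where it is left; sliding takes about 2 N plus slight damping.
- tray_yellow (a joint): tray with the yellow lip, empty rack, found standing partly out (50 to 100 mm). Joint value in m: 0 = fully home in the machine, 0.120 = fully out against its stop; it grows as the tray slides along its own -x, toward the robot. It stays where it is left; sliding takes about 2 N plus slight damping.
- tray_white (a joint): tray with the white lip, home at the start, to be left alone. Joint value in m: 0 = fully home in the machine, 0.120 = fully out against its stop; it grows as the tray slides along its own -x, toward the robot. It stays where it is left; sliding takes about 2 N plus slight damping.
- blue_pull: rear half of the blue lip, the side to hook; origin at the top edge of the lip's rear surface, mid-width, 58 mm above the table. x points into the machine, -x is the way out, z up. Behind it (+x): open finger well 54 mm long, 66 wide, between rims 8 mm high, floor 40 mm below this point; then the rack, 30 mm tall above that floor; tubes from 66 mm behind this point, tops 78 mm above the table.
- blue_face: front half of the blue lip (whole lip: upright plate 64 mm wide in y, 12 thick in x, 46 tall); origin at the top edge of the lip's front surface, mid-width, 58 mm above the table; axes as blue_pull.
- yellow_face: front half (6 mm) of the yellow lip, the side to push; origin at the top edge of the lip's front surface, mid-width, 58 mm above the table; the surface reaches 46 mm down from there. Lip size as the blue one, axes as blue_pull. The tray's rack is empty.
- yellow_pull: rear half (6 mm) of the yellow lip; origin at the top edge of its rear surface; axes as blue_pull, same finger well behind it.
- white_lip (a point): top centre of the white tray's lip (64 wide, 12 thick), 58 mm above the table; this tray carries two green-capped tubes fixed in it, tops 78 mm above the table.
- foam_rack: bystander: loose white foam rack 110 x 80 x 26 mm with three capped tubes, 80 mm tall in all, beside the loader; origin under its centre.
- pen_cup: bystander: black pen cup 72 mm diameter, 85 mm tall, two pens reaching 125 mm; origin under its centre.
- scanner: bystander: handheld code scanner lying on the table, 140 x 56 x 32 mm, black head and grey handle; origin under its handle's middle, head toward its +x.
- tube_a: loose red-capped sample tube standing in a 26 mm deep hole of the blue tray's rack: 12 mm diameter, 56 mm tall, 14 g; origin at the centre of its underside, z up along the tube. Not to be touched.
- tube_b: loose red-capped sample tube standing in a 26 mm deep hole of the blue tray's rack: 12 mm diameter, 56 mm tall, 14 g; origin at the centre of its underside, z up along the tube. Not to be touched.
- tube_c: loose red-capped sample tube standing in a 26 mm deep hole of the blue tray's rack: 12 mm diameter, 56 mm tall, 14 g; origin at the centre of its underside, z up along the tube. Not to be touched.

How it is judged:
By the outcome, as a careful person would: the job done as asked, in the order asked, and still so for the second after the job is handed in, with the robot touching nothing.
It also fails if it takes over 45 s, if anything falls off the work surface, if the arm or the gripper's body presses on something with over 40 N, if the wrist force passes 120 N, or if a joint passes its speed limit or range.

## Robot

A 6-joint arm with a two-finger parallel gripper is mounted at the origin on the work surface. World frame = base frame: x ahead of the robot, y to its left, z up, the work surface at z = 0. Lengths are in m, angles in rad, forces in N, time in s.
With the tool pointing down it reaches from about 0.2 to 0.875 m from the base axis. Payload 3.4 kg.
Tool frame: the origin (TCP) lies at the very end of the fingers, on their centre line; the grasp point (between the pads) lies 19 mm behind it; y points along the fingers, x is the direction in which the jaws open and shut, and the axes are right-handed (so a half turn about y gives the same grasp; the last joint's range is limited). The gripper opens to 94 mm and grips with 3 to 60 N. Pads are 16 mm wide; open, the fingers measure 119 mm over their backs; the gripper's body (75 mm by 177 mm) begins 78 mm behind the grasp point.
Start: joints at [1.201, 0.276, 1.505, -0, 1.361, -0.121], TCP at [0.142, 0.557, 0.205] pointing down, gripper open.
Joint ranges: [-2.89, 2.89], [-0.75, 2.08], [0.22, 2.7], [-1.18, 4.32], [0.11, 2.71], [-2.7, 2.7]. Speed limits (rad/s): [2.57, 2.57, 3.14, 3.14, 3.14, 3.14].

## Interface

Orientations are given as a rotation vector (axis times angle).
In Python, from cell import r gives the robot as it stands. The module is installed in compiled form; this text tells all that it offers.
- The arm moves only by the tool apply_moves, never from a script. Its argument "increments" is a list of rows, each a list of 7 numbers: the shift along the world's x, y, z in mm, then the turn, a rotation vector about the world's x, y, z in rad, then the gripper's target within -1 to 1 (shut at 1, half-way at 0, fully open at -1). A call has 1 to 5 rows; each row is the pose to reach, as a shift and turn from the pose commanded when the call began; what a row does not reach only later rows make up. A row lasts 1/10 s, in which the tool goes at most 50 mm and 8.59 degrees, less where a joint would pass 70% of its speed; a pose out of reach is approached as far as the arm can. A call with a gripper value outside its range is refused whole. The fingers move at their own pace and stop on an object; "force" is the grip in N (left out, the last holds). Time passes only in rows, so rows that repeat a pose let the fingers close. It gives the time, the measured TCP pose, the force and the opening at its end, in the units of the state.
- r.sense(): the state, without advancing time (a new reading comes with each control period).
- r.grab_frame(name): name is "scene" or "side" or "wrist"; returns a dict with "img" (400x640x3 uint8, blue, green, red), "range_z" (400x640 float32, m along the optical axis (not along the pixel's ray), 0 where there is no reading), "mtx" (3x3 intrinsics, pixels), "world_from_camera" (4x4, takes a point from camera to world coordinates); the wrist camera has in their place "mount" (4x4, takes a point from camera to tool coordinates, whose origin is the TCP and whose axes are the tool frame's). Camera axes: x right, y down, z forward; pixel columns grow to the right and rows downward; lengths in m; the calibration is good to about 2 mm. A picture is of the moment at which its call begins: read the wrist's pose just before it.
- r.close_job(): hands the job in, once; it reports no verdict.
The state is a dict: "time_s": time; "joint_pos": joint angles; "dq": joint speeds; "joint_efforts": joint torques, N m; "position": TCP position; "ee_rot": TCP orientation; "wrist_force": force on the tool from outside, world axes, zero at the start; "ft_torque": the same for the moment, N m; "width": finger opening in m.
Only numpy, scipy, OpenCV 4.12 (cv2) and the standard library are available. Lean on these libraries where they do the work, as an engineer would, in place of code of your own. Each camera call takes 0.05 s, during which the arm holds its last target. There are 200 camera calls.

## Working session

There is one attempt and no reset: what is moved stays moved. The work goes in short steps, Python scripts to look and compute and a tool call to move; the robot and the scene stay as the last step left them, time stands still between calls to the robot, and variables do not carry over. Pictures are saved under pics/ and viewed, about 8 in all and at most 12, crops included, and the job is handed in when it is done.

Besides the shell and the picture viewer there is one more tool, called after "Emit:" in YAML: its name, and indented under it one key for each argument. apply_moves: Moves the arm, as the interface text tells. Its arguments: {"type":"object","properties":{"increments":{"type":"array"},"force":{"type":"number"}},"required":["increments"]}

```bash
mkdir -p pics
cat > h.py <<'E'
import numpy as np,cv2
from cell import r
def grab(n):
    f=r.grab_frame(n); return f
def pts(f,T=None):
    T=f["world_from_camera"] if T is None else T
    z=f["range_z"]; K=f["mtx"]; v,u=np.mgrid[:z.shape[0],:z.shape[1]]
    P=np.stack([(u-K[0,2])/K[0,0]*z,(v-K[1,2])/K[1,1]*z,z],-1)
    W=P@T[:3,:3].T+T[:3,3]; W[z==0]=np.nan; return W
E
python3 - <<'E'
from h import *
s=r.sense(); print({k:np.round(v,3) for k,v in s.items()})
for n in("scene","side"):
    f=grab(n); cv2.imwrite(f"pics/{n}0.png",f["img"]); np.savez(f"{n}0.npz",**f)
    print(n,np.round(f["world_from_camera"],3).tolist(),f["mtx"][0,0])
E
```

```text
{'time_s': np.float64(0.0), 'joint_pos': array([ 1.201,  0.277,  1.506,  0.   ,  1.361, -0.121]), 'dq': array([-0.   ,  0.   , -0.001, -0.   , -0.001, -0.002]), 'joint_efforts': array([ 0.0000e+00, -4.0458e+01, -2.3724e+01,  7.0000e-02,  3.4000e-02,
       -0.0000e+00]), 'position': array([0.141, 0.557, 0.205]), 'ee_rot': array([-1.318, -1.023,  1.025]), 'wrist_force': array([ 0.032, -0.205,  0.075]), 'ft_torque': array([ 0.024, -0.004,  0.033]), 'width': np.float64(0.094)}
scene [[-0.184, 0.705, -0.685, 1.359], [0.983, 0.143, -0.118, 0.152], [0.015, -0.695, -0.719, 0.815], [0.0, 0.0, 0.0, 1.0]] 480.104811626061
side [[-0.905, -0.324, 0.277, 0.353], [-0.426, 0.681, -0.596, 0.702], [0.004, -0.657, -0.754, 0.923], [0.0, 0.0, 0.0, 1.0]] 410.2832848673807
```

View pics/scene0.png

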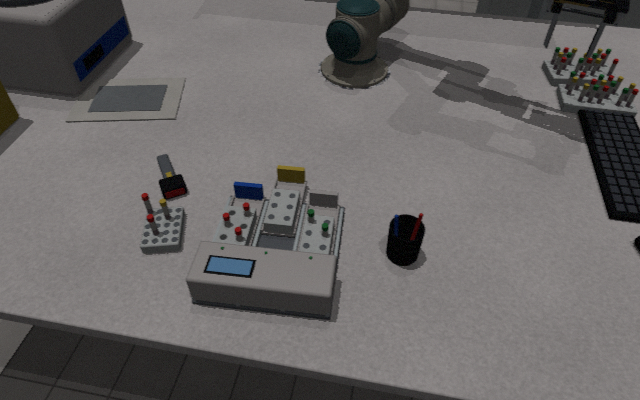

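View pics/side0.png

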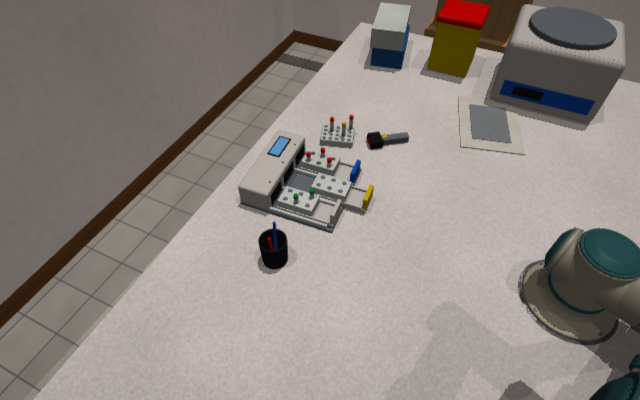

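Scene view: blue lip at about (249,190), yellow lip (291,174) in the middle lane, white lip (323,199); scanner (170,178), foam rack (163,230), pen cup (404,240). The side view shows the same, with blue at (356,170) and yellow at (369,196). Next I'll measure the lips.

Run:
```python
from h import *
import itertools
D={n:dict(np.load(f"{n}0.npz")) for n in("scene","side")}
rng={"blue":((105,150,60),(130,255,255)),"yellow":((20,120,80),(35,255,255)),"red":((0,150,80),(8,255,255)),"green":((45,100,40),(85,255,255))}
for n,f in D.items():
    W=pts(f); hsv=cv2.cvtColor(f["img"],cv2.COLOR_BGR2HSV)
    for c,(a,b) in rng.items():
        m=cv2.inRange(hsv,np.array(a),np.array(b))
        k,lab,st,ce=cv2.connectedComponentsWithStats(m)
        for i in range(1,k):
            if st[i,4]<12: continue
            w=W[lab==i]; w=w[~np.isnan(w[:,0])]
            if len(w)==0 or np.median(w[:,0])<.3 or abs(np.median(w[:,1]))>.6: continue
            print(n,c,st[i].tolist(),np.round(np.median(w,0),3),np.round(np.percentile(w,3,axis=0),3),np.round(np.percentile(w,97,axis=0),3))
            if c in("blue","yellow") and st[i,4]>100:
                t=w[w[:,2]>.054]; 
                if len(t)>10:
                    box=cv2.minAreaRect((t[:,:2]*1000).astype(np.float32)); print("   top rect mm",np.round(box[0],1),np.round(box[1],1),round(box[2],1),"z",np.round(np.percentile(t[:,2],[50,90,98]),4))
# housing: points with z ~0.08
P=np.concatenate([pts(f).reshape(-1,3) for f in D.values()])
P=P[~np.isnan(P[:,0])]
h=P[(abs(P[:,2]-.08)<.005)&(P[:,0]>.4)&(P[:,0]<1.1)&(abs(P[:,1])<.5)]
g=np.zeros((700,1000),np.uint8); g[((h[:,0]-.4)*1000).astype(int),((h[:,1]+.5)*1000).astype(int)]=255
g=cv2.morphologyEx(g,cv2.MORPH_CLOSE,np.ones((7,7)))
cs,_=cv2.findContours(g,0,2)
for c in cs:
    if cv2.contourArea(c)>2000: b=cv2.minAreaRect(c); print("z80",np.round(b[0][1]+400),np.round(b[0][0]-500),np.round(b[1],1),b[2])
# heightmap picture
q=P[(P[:,0]>.35)&(P[:,0]<.95)&(abs(P[:,1])<.4)&(P[:,2]<.15)]
q=q[np.argsort(q[:,2])]
g=np.zeros((600,800),np.uint8); g[((.95-q[:,0])*1000).astype(int),((.4-q[:,1])*1000).astype(int)]=np.clip(q[:,2]*2000+20,0,255)
g=cv2.dilate(g,np.ones((3,3))); cv2.imwrite("pics/hm.png",cv2.applyColorMap(g,cv2.COLORMAP_TURBO))
```

```text
scene blue [234, 182, 28, 6, 106] [ 0.632 -0.152  0.057] [ 0.625 -0.181  0.055] [ 0.639 -0.122  0.06 ]
   top rect mm [ 631.3 -152.4] [15.3 62.6] 7.1 z [0.0574 0.0591 0.0598]
scene yellow [277, 165, 27, 6, 93] [ 0.559 -0.071  0.057] [ 0.552 -0.1    0.055] [ 0.565 -0.043  0.06 ]
scene yellow [166, 172, 6, 5, 24] [ 0.606 -0.358  0.028] [ 0.598 -0.366  0.025] [ 0.615 -0.351  0.03 ]
scene yellow [159, 199, 7, 4, 21] [ 0.735 -0.305  0.08 ] [ 0.705 -0.331  0.046] [ 0.74  -0.299  0.081]
scene red [142, 193, 5, 5, 18] [ 0.727 -0.349  0.079] [ 0.721 -0.353  0.078] [ 0.733 -0.344  0.082]
scene red [243, 203, 6, 4, 19] [ 0.71  -0.13   0.078] [ 0.705 -0.135  0.076] [ 0.714 -0.125  0.079]
scene red [223, 213, 6, 5, 18] [ 0.745 -0.161  0.077] [ 0.74  -0.168  0.076] [ 0.751 -0.157  0.079]
scene red [147, 214, 6, 5, 22] [ 0.781 -0.311  0.079] [ 0.774 -0.318  0.076] [ 0.788 -0.307  0.081]
scene red [235, 227, 6, 5, 23] [ 0.778 -0.126  0.077] [ 0.771 -0.131  0.075] [ 0.783 -0.12   0.079]
scene green [308, 209, 6, 5, 25] [0.702 0.007 0.077] [ 0.68  -0.001  0.058] [0.707 0.012 0.079]
scene green [322, 2
[... 378 characters left out ...]
736 -0.3    0.08 ] [ 0.729 -0.307  0.074] [ 0.741 -0.297  0.084]
side yellow [381, 135, 7, 3, 17] [ 0.607 -0.358  0.03 ] [ 0.598 -0.365  0.027] [ 0.616 -0.348  0.032]
side yellow [363, 185, 11, 18, 95] [ 0.557 -0.07   0.059] [ 0.552 -0.098  0.031] [ 0.565 -0.039  0.063]
side red [306, 152, 5, 5, 14] [ 0.776 -0.124  0.078] [ 0.771 -0.129  0.07 ] [ 0.783 -0.122  0.082]
side red [327, 158, 5, 4, 15] [ 0.708 -0.127  0.079] [ 0.703 -0.133  0.074] [ 0.715 -0.124  0.083]
side green [310, 188, 4, 6, 21] [0.7   0.01  0.079] [0.694 0.002 0.07 ] [0.704 0.013 0.081]
side green [294, 194, 4, 5, 19] [0.731 0.046 0.079] [0.726 0.04  0.072] [0.736 0.052 0.083]
z80 857.0 -52.0 [ 98.8 273.3] 86.26860046386719
```

View pics/hm.png

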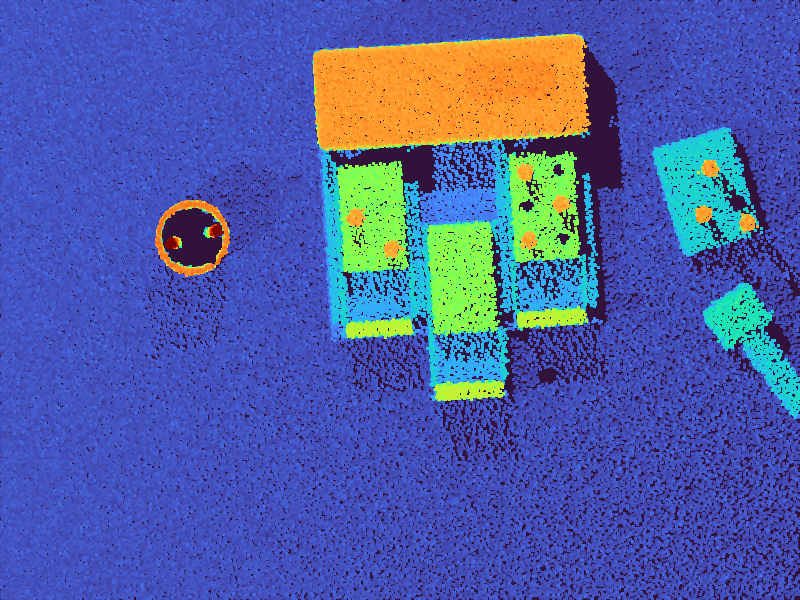

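The height map shows everything clearly. The loader is yawed about +3.7°, with its origin near (624.5,-67) mm. Blue (lip 631,-152) and white are home, and yellow (lip 558.5,-71) is about 66 mm out. Next I'll compute the tool turn and the machine-frame targets.

```bash
cat >> h.py <<'E'
from scipy.spatial.transform import Rotation as R
t=np.deg2rad(3.73); X=np.array([np.cos(t),np.sin(t)]); Y=np.array([-np.sin(t),np.cos(t)])
O=np.array([.857,-.052])-.233*X
def mach(p): d=np.array(p[:2])-O; return np.round(np.array([d@X,d@Y])*1000,1)
def world(a,b): return np.round((O+X*a/1000+Y*b/1000)*1000,1)
E
python3 - <<'E'
from h import *
s=r.sense(); Q=R.from_rotvec(s["ee_rot"]); print(np.round(Q.as_matrix(),3))
for sg in(1,-1):
    x=sg*np.array([*Y,0]); y=np.array([0,0,-1.]); G=R.from_matrix(np.stack([x,y,np.cross(x,y)],1))
    print(sg,np.round((G*Q.inv()).as_rotvec(),3))
print(O,[mach(p) for p in((.631,-.152),(.5585,-.071),(.621,.02),(.606,-.358))])
print("prepush",world(-110,0),"face",world(-72,0),"end",world(-14,0),"well",world(33,-86),"out",world(-100,-86))
E
```

```text
[[ 0.246 -0.001 -0.969]
 [ 0.969 -0.001  0.246]
 [-0.002 -1.     0.   ]]
1 [ 0.002 -0.     0.314]
-1 [-0.000e+00 -2.000e-03 -2.828e+00]
[ 0.62449357 -0.06715777] [array([  1. , -85.1]), array([-66.1,   0.5]), array([ 2.2, 87.2]), array([ -37.4, -289. ])]
prepush [514.7 -74.3] face [552.6 -71.8] end [610.5 -68.1] well [ 663.  -150.8] out [ 530.3 -159.5]
```

Emit:
apply_moves:
  increments:
    - [24, -42, 0, 0, 0, 0.06, 1]
    - [48, -84, 0, 0, 0, 0.12, 1]
    - [72, -126, 0, 0, 0, 0.18, 1]
    - [96, -168, 0, 0, 0, 0.25, 1]
    - [120, -210, 0, 0, 0, 0.314, 1]
  force: 20

```text
time_s: 0.6
position: [0.2619, 0.3455, 0.2052]
ee_rot: [-1.176, -1.26, 1.26]
wrist_force: [0.8, 1.2, 0.2]
width: 0.0572
```

Emit:
apply_moves:
  increments:
    - [24, -42, 0, 0, 0, 0, 1]
    - [48, -84, 0, 0, 0, 0, 1]
    - [72, -126, 0, 0, 0, 0, 1]
    - [96, -168, 0, 0, 0, 0, 1]
    - [120, -210, 0, 0, 0, 0, 1]

```text
time_s: 1.1
position: [0.3819, 0.1355, 0.2055]
ee_rot: [-1.178, -1.257, 1.257]
wrist_force: [1.6, 0.9, 0.8]
width: 0.0169
```

Emit:
apply_moves:
  increments:
    - [24, -42, -10, 0, 0, 0, 1]
    - [48, -84, -20, 0, 0, 0, 1]
    - [72, -126, -30, 0, 0, 0, 1]
    - [96, -168, -40, 0, 0, 0, 1]
    - [120, -210, -50, 0, 0, 0, 1]

```text
time_s: 1.6
position: [0.502, -0.0746, 0.1548]
ee_rot: [-1.177, -1.257, 1.256]
wrist_force: [0.6, 0.1, -0.7]
width: 0.0007
```

Emit:
apply_moves:
  increments:
    - [0, 0, -40, 0, 0, 0, 1]
    - [0, 0, -80, 0, 0, 0, 1]
    - [0, 0, -120, 0, 0, 0, 1]
    - [0, 0, -120, 0, 0, 0, 1]

```text
time_s: 2.0
position: [0.4968, -0.0716, 0.0309]
ee_rot: [-1.167, -1.25, 1.259]
wrist_force: [-1.4, 1.0, -0.6]
width: 0.0008
```

Emit:
apply_moves:
  increments:
    - [10, 0.7, 0, 0, 0, 0, 1]
    - [20, 1.3, 0, 0, 0, 0, 1]
    - [30, 2, 0, 0, 0, 0, 1]
    - [38, 2.5, 0, 0, 0, 0, 1]
    - [44, 2.9, 0, 0, 0, 0, 1]

```text
time_s: 2.5
position: [0.5464, -0.0698, 0.0365]
ee_rot: [-1.178, -1.258, 1.258]
wrist_force: [-1.2, -0.0, 1.7]
width: 0.0005
```

Run:
```python
from h import *
s=r.sense(); print(mach(s["position"]),s["wrist_force"])
f=grab("scene"); cv2.imwrite("pics/s1.png",cv2.resize(f["img"][120:330,180:400],None,fx=2.7,fy=2.7,interpolation=3))
```

```text
[-78.1   2.5] [-1.23609693 -0.03526985  1.73167524]
```

View pics/s1.png

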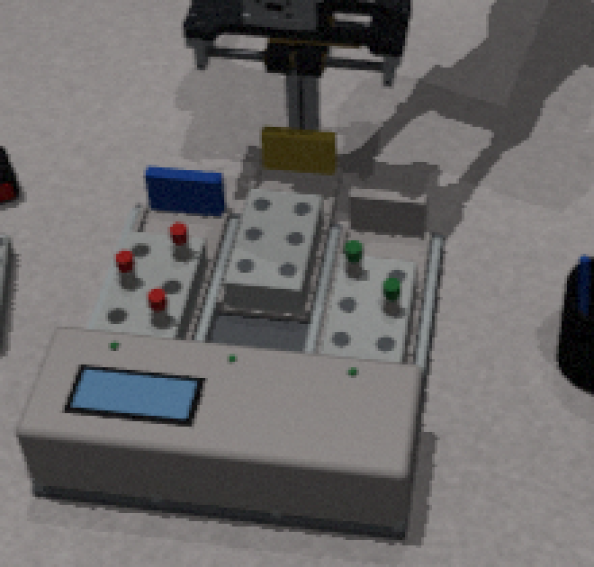

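Fingers are on the robot side of the yellow lip (crop 300,130), centred and just touching. Now I'll push.

Emit:
apply_moves:
  increments:
    - [10, 0.6, 0, 0, 0, 0, 1]
    - [20, 1.0, 0, 0, 0, 0, 1]
    - [30, 1.5, 0, 0, 0, 0, 1]
    - [40, 2, 0, 0, 0, 0, 1]
    - [50, 2.5, 0, 0, 0, 0, 1]

```text
time_s: 3.05
position: [0.5962, -0.0669, 0.0352]
ee_rot: [-1.177, -1.257, 1.257]
wrist_force: [-2.1, 1.6, 0.5]
width: 0.0003
```

Emit:
apply_moves:
  increments:
    - [4, 0.2, 0, 0, 0, 0, 1]
    - [8, 0.5, 0, 0, 0, 0, 1]
    - [11, 0.7, 0, 0, 0, 0, 1]
    - [13, 0.8, 0, 0, 0, 0, 1]
    - [13, 0.8, 0, 0, 0, 0, 1]

```text
time_s: 3.55
position: [0.6089, -0.0666, 0.0354]
ee_rot: [-1.178, -1.257, 1.257]
wrist_force: [-0.9, 0.5, -0.8]
width: 0.0004
```

Not yet at the stop by force, so I'll continue in small steps.

Emit:
apply_moves:
  increments:
    - [1, 0, 0, 0, 0, 0, 1]
    - [2, 0, 0, 0, 0, 0, 1]
    - [3, 0, 0, 0, 0, 0, 1]
    - [3, 0, 0, 0, 0, 0, 1]

```text
time_s: 3.95
position: [0.6091, -0.0666, 0.0354]
ee_rot: [-1.174, -1.254, 1.259]
wrist_force: [-6.1, 0.0, 3.1]
width: 0.0002
```

Emit:
apply_moves:
  increments:
    - [1, 0, 0, 0, 0, 0, 1]
    - [2, 0, 0, 0, 0, 0, 1]
    - [3, 0, 0, 0, 0, 0, 1]
    - [3, 0, 0, 0, 0, 0, 1]

```text
time_s: 4.35
position: [0.6091, -0.0666, 0.0355]
ee_rot: [-1.169, -1.25, 1.262]
wrist_force: [-10.5, -1.0, 8.0]
width: 0.0004
```

The force rises with no motion, so yellow is at its home stop. I'll retreat, lift and check.

Emit:
apply_moves:
  increments:
    - [-15, -1, 0, 0, 0, 0, 1]
    - [-35, -2, 0, 0, 0, 0, 1]
    - [-35, -2, 40, 0, 0, 0, 1]
    - [-35, -2, 80, 0, 0, 0, 1]
    - [-35, -2, 115, 0, 0, 0, 1]

```text
time_s: 4.85
position: [0.5813, -0.0689, 0.153]
ee_rot: [-1.182, -1.26, 1.255]
wrist_force: [0.9, 0.3, 0.7]
width: 0.0004
```

Emit:
apply_moves:
  increments:
    - [0, -42, 0, 0, 0, 0, 1]
    - [0, -84, 0, 0, 0, 0, 1]
    - [0, -84, 0, 0, 0, 0, 1]
    - [0, -84, 0, 0, 0, 0, 1]

```text
time_s: 5.25
position: [0.5804, -0.1534, 0.1508]
ee_rot: [-1.18, -1.257, 1.254]
wrist_force: [0.5, 0.7, -0.5]
width: 0.0006
```

Run:
```python
from h import *
s=r.sense(); print(np.round(s["position"],4),mach(s["position"]),np.round(s["wrist_force"],1))
f=grab("scene"); cv2.imwrite("pics/s2.png",cv2.resize(f["img"][120:330,180:400],None,fx=2.7,fy=2.7,interpolation=3))
W=pts(f);hsv=cv2.cvtColor(f["img"],cv2.COLOR_BGR2HSV)
for c,a,b in(("blue",(105,150,60),(130,255,255)),("yellow",(20,120,80),(35,255,255))):
    m=cv2.inRange(hsv,a,b)>0; m&=(abs(W[...,2]-.058)<.006)&(W[...,0]>.5)&(W[...,1]>-.22)&(W[...,1]<.06)
    w=W[m]; d=np.array([mach(p) for p in w]); print(c,len(w),np.median(d,0),d.min(0),d.max(0),np.median(w[:,2]))
```

```text
[ 0.5804 -0.1534  0.1508] [-49.6 -83.2] [ 0.5  0.7 -0.5]
blue 101 [  2.4 -88. ] [  -6.7 -117.3] [  9.4 -53.5] 0.05733499710277157
yellow 2 [-4.25 18.25] [-6.1 17.5] [-2.4 19. ] 0.057200814650032517
```

View pics/s2.png

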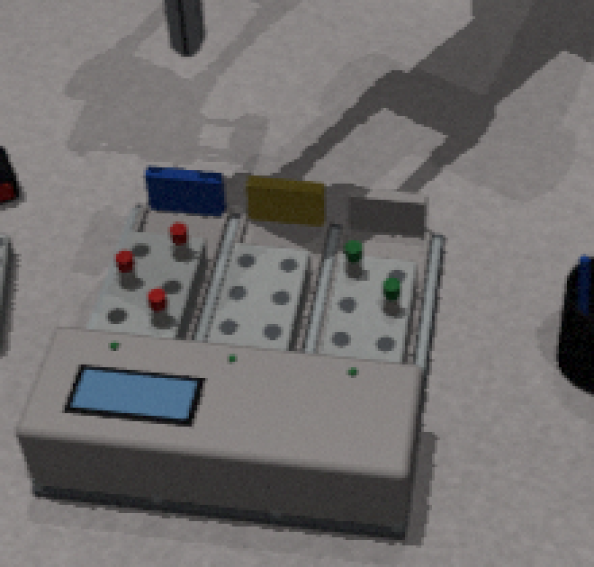

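Yellow is now in line with blue and white (lips at crop rows about 190-210), and the tubes are standing. Next: over the blue well, then down.

Emit:
apply_moves:
  increments:
    - [38, 1, 0, 0, 0, 0, 1]
    - [75, 2, 0, 0, 0, 0, 1]
    - [75, 2, 0, 0, 0, 0, 1]
    - [75, 2, -25, 0, 0, 0, 1]
    - [75, 2, -50, 0, 0, 0, 1]

```text
time_s: 5.8
position: [0.6551, -0.149, 0.1005]
ee_rot: [-1.178, -1.26, 1.258]
wrist_force: [-0.2, -0.6, -0.7]
width: 0.0004
```

Run:
```python
from h import *
s=r.sense(); print(np.round(s["position"],4),mach(s["position"]),np.round(s["wrist_force"],1))
f=grab("side"); cv2.imwrite("pics/d3.png",cv2.resize(f["img"][90:260,220:420],None,fx=3.4,fy=3.4,interpolation=3))
```

```text
[ 0.6551 -0.149   0.1005] [ 25.2 -83.6] [-0.2 -0.6 -0.7]
```

View pics/d3.png

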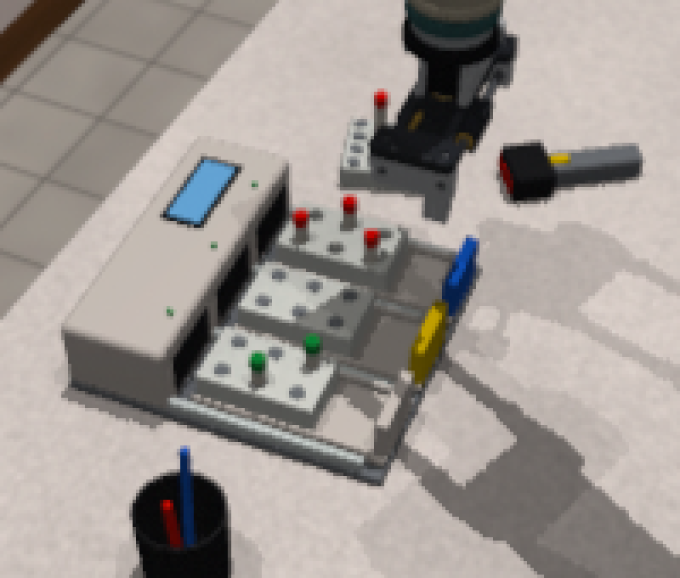

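The fingertip is above the well (tip at 437,220), between the blue lip and the rack. I'll check clearances under the gripper by depth before going down.

Run:
```python
from h import *
for n in("side","scene"):
    f=grab(n); W=pts(f).reshape(-1,3); W=W[~np.isnan(W[:,0])]; p=r.sense()["position"]
    m=(abs(W[:,0]-p[0])<.06)&(abs(W[:,1]-p[1])<.11)&(W[:,2]>.085)&(W[:,2]<.24); d=W[m]-p
    for a in np.arange(-.01,.13,.015):
        q=d[(d[:,2]>=a)&(d[:,2]<a+.015)]
        if len(q)>2: print(n,round(a,3),len(q),np.round(np.percentile(q,2,axis=0)[:2]*1000),np.round(np.percentile(q,98,axis=0)[:2]*1000))
```

```text
side 0.005 23 [-8. -8.] [10. 14.]
side 0.02 31 [-9.  2.] [11. 13.]
side 0.095 106 [-36. -77.] [27. 83.]
side 0.11 273 [-34. -77.] [33. 87.]
side 0.125 320 [-36. -81.] [28. 90.]
scene -0.01 18 [ 6. -5.] [11. 13.]
scene 0.005 69 [-7. -9.] [11. 15.]
scene 0.02 73 [ -9. -10.] [11. 14.]
scene 0.035 74 [-7. -9.] [11. 15.]
scene 0.05 78 [ -8. -10.] [12. 15.]
scene 0.065 67 [-1. -9.] [12. 15.]
scene 0.08 7 [-11. -71.] [32. 25.]
scene 0.095 290 [-24. -74.] [39. 83.]
scene 0.11 531 [-27. -75.] [40. 87.]
scene 0.125 1359 [-31. -84.] [39. 89.]
```

Body starts about 95 mm above the tip, which clears the tubes. Descending.

Emit:
apply_moves:
  increments:
    - [0, -3, -18, 0, 0, 0, 1]
    - [0, -3, -36, 0, 0, 0, 1]
    - [0, -3, -54, 0, 0, 0, 1]
    - [0, -3, -66, 0, 0, 0, 1]
    - [0, -3, -66, 0, 0, 0, 1]

```text
time_s: 6.45
position: [0.6539, -0.1529, 0.0339]
ee_rot: [-1.176, -1.256, 1.258]
wrist_force: [0.3, 0.1, 0.1]
width: 0.0005
```

Emit:
apply_moves:
  increments:
    - [-4, -0.3, 0, 0, 0, 0, 1]
    - [-8, -0.6, 0, 0, 0, 0, 1]
    - [-11, -0.8, 0, 0, 0, 0, 1]
    - [-14, -1, 0, 0, 0, 0, 1]
    - [-17, -1.2, 0, 0, 0, 0, 1]

```text
time_s: 6.95
position: [0.6386, -0.1549, 0.0355]
ee_rot: [-1.18, -1.259, 1.256]
wrist_force: [2.4, 0.1, 1.3]
width: 0.0004
```

Contact with the lip (+2.4 N). Drawing it out smoothly.

Emit:
apply_moves:
  increments:
    - [-4, -0.3, 0, 0, 0, 0, 1]
    - [-9, -0.6, 0, 0, 0, 0, 1]
    - [-15, -1, 0, 0, 0, 0, 1]
    - [-21, -1.4, 0, 0, 0, 0, 1]
    - [-27, -1.8, 0, 0, 0, 0, 1]

```text
time_s: 7.45
position: [0.61, -0.1567, 0.0345]
ee_rot: [-1.178, -1.257, 1.257]
wrist_force: [2.3, 0.1, 1.0]
width: 0.0001
```

Emit:
apply_moves:
  increments:
    - [-6, -0.4, 0, 0, 0, 0, 1]
    - [-12, -0.8, 0, 0, 0, 0, 1]
    - [-18, -1.2, 0, 0, 0, 0, 1]
    - [-24, -1.6, 0, 0, 0, 0, 1]
    - [-30, -2, 0, 0, 0, 0, 1]

```text
time_s: 7.95
position: [0.5801, -0.1585, 0.0345]
ee_rot: [-1.178, -1.257, 1.257]
wrist_force: [1.5, 0.2, 1.3]
width: 0.0002
```

Emit:
apply_moves:
  increments:
    - [-6, -0.4, 0, 0, 0, 0, 1]
    - [-12, -0.8, 0, 0, 0, 0, 1]
    - [-18, -1.2, 0, 0, 0, 0, 1]
    - [-24, -1.6, 0, 0, 0, 0, 1]
    - [-30, -2, 0, 0, 0, 0, 1]

```text
time_s: 8.45
position: [0.55, -0.1604, 0.0345]
ee_rot: [-1.177, -1.257, 1.257]
wrist_force: [1.8, 0.0, 1.1]
width: 0.0007
```

Emit:
apply_moves:
  increments:
    - [-6, -0.4, 0, 0, 0, 0, 1]
    - [-12, -0.8, 0, 0, 0, 0, 1]
    - [-17, -1.1, 0, 0, 0, 0, 1]
    - [-21, -1.4, 0, 0, 0, 0, 1]
    - [-24, -1.6, 0, 0, 0, 0, 1]

```text
time_s: 8.95
position: [0.5261, -0.1619, 0.0344]
ee_rot: [-1.177, -1.257, 1.257]
wrist_force: [2.2, 0.9, 1.3]
width: 0.0007
```

Emit:
apply_moves:
  increments:
    - [-2, -0.1, 0, 0, 0, 0, 1]
    - [-4, -0.2, 0, 0, 0, 0, 1]
    - [-6, -0.3, 0, 0, 0, 0, 1]
    - [-8, -0.4, 0, 0, 0, 0, 1]
    - [-8, -0.4, 0, 0, 0, 0, 1]

```text
time_s: 9.45
position: [0.5261, -0.162, 0.0347]
ee_rot: [-1.19, -1.266, 1.248]
wrist_force: [17.2, 6.3, -9.8]
width: 0.0003
```

Emit:
apply_moves:
  increments:
    - [-1, 0, 0, 0, 0, 0, 1]
    - [-2, 0, 0, 0, 0, 0, 1]
    - [-3, 0, 0, 0, 0, 0, 1]
    - [-4, 0, 0, 0, 0, 0, 1]
    - [-4, 0, 0, 0, 0, 0, 1]

```text
time_s: 9.95
position: [0.5261, -0.1621, 0.0348]
ee_rot: [-1.196, -1.27, 1.244]
wrist_force: [23.4, 7.4, -14.6]
width: 0.0005
```

The force rises to 23 N with no motion, so this is the out stop. I'll ease off into mid-well, lift and check.

Emit:
apply_moves:
  increments:
    - [8, 0.4, 0, 0, 0, 0, 1]
    - [16, 0.4, 0, 0, 0, 0, 1]
    - [24, 0.5, 0, 0, 0, 0, 1]
    - [24, 0.5, 0, 0, 0, 0, 1]

```text
time_s: 10.35
position: [0.5387, -0.1622, 0.0342]
ee_rot: [-1.177, -1.257, 1.258]
wrist_force: [-0.7, -0.4, -0.2]
width: 0.0004
```

Emit:
apply_moves:
  increments:
    - [0, 0, 20, 0, 0, 0, 1]
    - [0, 0, 45, 0, 0, 0, 1]
    - [0, 0, 80, 0, 0, 0, 1]
    - [0, 0, 120, 0, 0, 0, 1]

```text
time_s: 10.75
position: [0.5365, -0.1616, 0.1545]
ee_rot: [-1.174, -1.254, 1.258]
wrist_force: [0.6, -0.4, -0.4]
width: 0.0004
```

Emit:
apply_moves:
  increments:
    - [-40, 0, 20, 0, 0, 0, 1]
    - [-80, 20, 40, 0, 0, 0, 1]
    - [-120, 45, 60, 0, 0, 0, 1]
    - [-150, 75, 80, 0, 0, 0, 1]
    - [-150, 75, 80, 0, 0, 0, 1]

```text
time_s: 11.25
position: [0.3847, -0.0845, 0.2368]
ee_rot: [-1.178, -1.259, 1.257]
wrist_force: [-0.0, -0.8, 0.7]
width: 0.0003
```

Run:
```python
from h import *
s=r.sense(); print(np.round(s["position"],4),np.round(s["wrist_force"],1))
rng={"blue":((105,150,60),(130,255,255)),"yellow":((20,100,40),(35,255,255)),"red":((0,150,80),(8,255,255)),"green":((45,100,40),(85,255,255))}
S=[]
for n in("scene","side"):
    f=grab(n); W=pts(f);hsv=cv2.cvtColor(f["img"],cv2.COLOR_BGR2HSV)
    for c,(a,b) in rng.items():
        k,lab,st,_=cv2.connectedComponentsWithStats(cv2.inRange(hsv,a,b))
        for i in range(1,k):
            w=W[lab==i]; w=w[~np.isnan(w[:,0])]
            if st[i,4]<12 or len(w)<8 : continue
            q=np.median(w,0)
            if q[0]<.4 or abs(q[1])>.4: continue
            if c in("blue","yellow"): w=w[w[:,2]>.054]; q=np.median(w,0) if len(w)>5 else q
            print(n,c,st[i,4],np.round(q,3),mach(q))
    # lips/white via top surface z .054-.063 per lane
    P=W.reshape(-1,3); P=P[~np.isnan(P[:,0])]; P=P[(P[:,2]>.0535)&(P[:,2]<.064)&(P[:,0]>.45)&(P[:,0]<.68)]
    if len(P):
        M=np.array([mach(p) for p in P])
        for y in(-86,0,86):
            d=M[abs(M[:,1]-y)<30]; d=d[d[:,0]<20]; print(" lane",y,len(d),np.median(d,0) if len(d) else None, np.percentile(d[:,0],[3,97]) if len(d) else None)
    S.append(f["img"])
cv2.imwrite("pics/f1.png",cv2.resize(S[0][120:330,130:440],None,fx=2.5,fy=2.5,interpolation=3))
cv2.imwrite("pics/f2.png",cv2.resize(S[1][90:270,220:440],None,fx=3.2,fy=3.2,interpolation=3))
```

```text
[ 0.3847 -0.0845  0.2368] [-0.  -0.8  0.7]
scene blue 82 [ 0.512 -0.159  0.057] [-117.8  -84. ]
scene yellow 29 [ 0.607 -0.358  0.027] [ -36.3 -289.2]
scene yellow 447 [ 0.627 -0.066  0.057] [3.  0.6]
scene yellow 44 [ 0.738 -0.302  0.078] [  98.3 -242.1]
scene red 17 [ 0.59  -0.138  0.077] [-39.  -68.5]
scene red 15 [ 0.625 -0.169  0.076] [  -5.8 -101.6]
scene red 17 [ 0.658 -0.132  0.078] [ 29.1 -67.3]
scene red 19 [ 0.727 -0.349  0.079] [  83.6 -287.7]
scene red 23 [ 0.781 -0.311  0.08 ] [ 140.6 -253.2]
scene green 25 [0.701 0.007 0.077] [80.9 68.9]
scene green 28 [0.734 0.043 0.077] [116.1 102.9]
 lane -86 138 [-114.25  -87.2 ] [-124.589   -0.7  ]
 lane 0 132 [ 3.25 -1.05] [-5.828  9.2  ]
 lane 86 122 [ 3.8 85.8] [-3.474  8.874]
side blue 95 [ 0.511 -0.153  0.059] [-118.5  -78.3]
side blue 69 [0.718 0.187 0.091] [109.4 247.4]
side yellow 18 [ 0.735 -0.301  0.079] [  94.9 -241. ]
side yellow 19 [ 0.608 -0.356  0.03 ] [ -35.5 -287.3]
side yellow 166 [ 0.626 -0.063  0.059] [1.7 3.6]
side red 13 [ 0.726 -0.346  0.081] [  82.9 -284.6]
side red 14 [ 0.781 -0.309  0.077] [ 140.6 -251.1]
side red 13 [ 0.653 -0.328  0.015] [  11.7 -262.4]
side red 17 [ 0.625 -0.165  0.077] [ -5.5 -98.1]
side red 18 [ 0.656 -0.13   0.078] [ 26.9 -64.8]
side red 19 [ 0.588 -0.135  0.078] [-40.8 -65.3]
side red 25 [0.705 0.229 0.107] [100.1 290.7]
side green 22 [0.7   0.01  0.078] [80.9 72.4]
side green 18 [0.732 0.047 0.078] [114.3 106.8]
 lane -86 84 [-116.15  -82.45] [-124.153   -3.743]
 lane 0 70 [1.35 0.95] [-4.186  7.586]
 lane 86 78 [ 0.95 86.75] [-4.469  6.907]
```

View pics/f1.png

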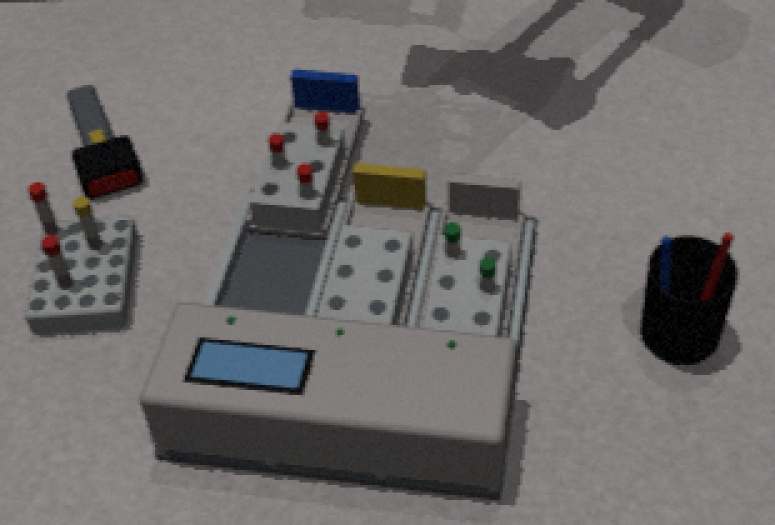

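View pics/f2.png

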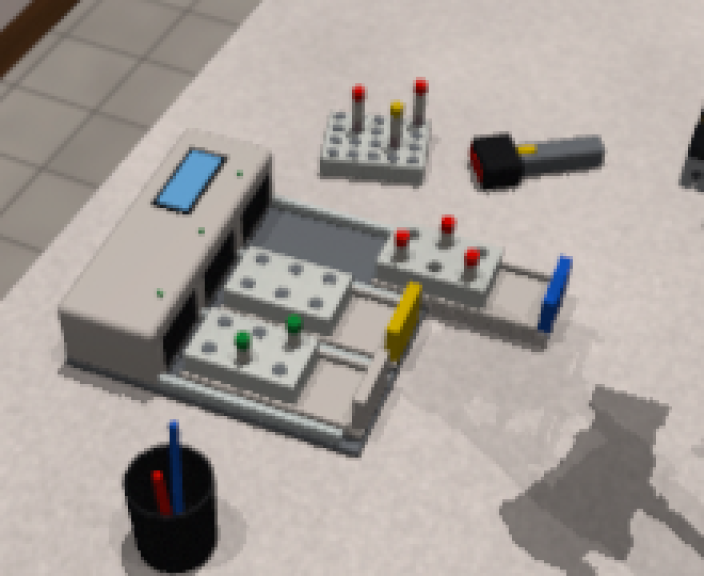

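Both pictures show blue fully out (lip at crop 325,90) with its three tubes upright. Yellow is level with white and the bystanders haven't moved. The tubes travelled about 120 mm. Handing in.

```bash
python3 -c "
from cell import r
print(r.close_job())"
```

```text
the job is handed in; nothing more can be done
None
```

The yellow-lipped tray is fully home and the blue-lipped tray is fully out. They were moved in that order, with closed fingertips and no pinching. I handed the job in after about 11 s of robot time, with the arm clear of everything.

- **Yellow tray:** I pushed it in about 66 mm until the force climbed to about 10 N with no further motion. Its lip measures within about 1 mm of the white lip's line in both cameras.
- **Blue tray:** I hooked it from the finger well and drew it out until the force rose to 23 N with no motion. The lip and tube caps moved about 120 mm, matching the full travel.
- **Tubes and surroundings:** All three blue-tray tubes stand upright, with cap tops at 76–78 mm. The white tray measures level with the yellow one, and its tube caps are within about 2 mm of where they started. The foam rack and scanner read the same to within about 3 mm; I checked the pen cup only by eye, and it looks unmoved.

One reading disagreed: the two cameras differ by 3–6 mm sideways on some lips. Only part of each lip was visible in the side view, so I did not act on it. No check failed.

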